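# Release the ratchet and run the empty carton feeder back

## Robot

A 6-joint arm with a two-finger parallel gripper is mounted at the origin on the work surface. World frame = base frame: x ahead of the robot, y to its left, z up, the work surface at z = 0. Lengths are in m, angles in rad, forces in N, time in s.
With the tool pointing down it reaches from about 0.35 to 0.85 m from the base axis. Payload 8.1 kg.
Tool frame: the origin (TCP) lies between the finger pads; the fingertips stand ahead of it and the grasp point (between the pads) lies 6 mm ahead of it (manip.tip_reach is the z of the fingertips in the tool frame, in m); z points along the fingers, y is the direction in which the jaws open and shut (so a half turn about z gives the same grasp; the last joint's range is limited). The gripper opens to 85 mm and grips with 20 to 120 N. Pads are 22 mm wide; open, the fingers measure 114 mm over their backs; the gripper's body (76 mm by 85 mm) begins 54 mm behind the grasp point. The pads swing forward as they close: fully open they stand 13 mm farther back than shut.
Start: joints at [-1.388, 0.13, 1.488, -0, 1.523, -0.085], TCP at [0.159, -0.579, 0.256] pointing down, gripper open.
Joint ranges: [-2.96, 2.96], [-0.89, 2.26], [0.02, 2.5], [-1.34, 4.48], [0, 2.73], [-2.66, 2.66]. Speed limits (rad/s): [2.39, 2.39, 2.79, 3.14, 3.14, 3.14].

## Interface

Orientations are given as a unit quaternion [x, y, z, w].
In Python, from plant import manip, jaws, planner, grab_frame gives the robot as it stands. Calls block until the motion is done:
- manip.movep(position, orientation): joint-space move of the TCP to a pose.
- manip.servo_line(position, velocity=0.15, ori=None, max_force=None): straight line of the TCP; ori=None keeps the orientation; velocity is the mean speed in m/s. With max_force (N) it stops when the force on the tool has changed by that much, and returns True; else False.
- manip.set_joints(angles): joint-space move.
- jaws.move_gripper(opening, force=None): finger opening in m; force is the grip in N (None keeps the last); returns when the fingers have stopped.
- manip.dwell(seconds).
- planner.inverse_kinematics(position, orientation): joint angles nearest the present ones, or None.
- manip.observe(): the state.
- grab_frame(name): name is "side" or "top" or "wrist"; returns a dict with "color" (400x640x3 uint8, blue, green, red), "range_z" (400x640 float32, m along the optical axis (not along the pixel's ray), 0 where there is no reading), "fx", "fy", "cx", "cy" (pixels), "R" (3x3) and "t" (3): a world point X has camera coordinates R X + t. Camera axes: x right, y down, z forward; pixel columns grow to the right and rows downward; lengths in m; the calibration is good to about 2 mm. A picture is of the moment at which its call begins.
A pose or a line that the arm cannot do raises manip.IKError and nothing moves.
- manip.hand_in(): hands the job in, once; it reports no verdict.
The state is a dict: "t": time; "joint_pos": joint angles; "joint_velocities": joint speeds; "effort": joint torques, N m; "tcp_pos": TCP position; "tool_rot": TCP orientation; "contact_force": force on the tool from outside, world axes, zero at the start; "wrist_torque": the same for the moment, N m; "gripper_width": finger opening in m.
Only numpy, scipy, OpenCV 4.12 (cv2) and the standard library are available. Lean on these libraries where they do the work, as an engineer would, in place of code of your own. Each camera call takes 0.05 s, during which the arm holds its last target.

## Task

The green-sided carton feeder on the dispensing counter is empty and must be made ready for refilling: flip its red-knobbed pawl over towards the feeder's front so that it lies clear of the rack, then slide its white pusher all the way back against the rear stop, leaving the pawl flipped over. Leave the stocked blue-sided feeder alone.

Things in the scene. Friction and masses are not known exactly. Their poses are not given: they have to be found in the camera images.
- green_knob (a point): Centre of the red ball (20 mm across) on the stem of the green feeder's pawl. Pawl axle: on the pusher, level, across the feeder, 42 mm above the counter, 5 mm behind green_plate; ball 55 mm from it. Pawl down: ball 84 to 95 mm high, 17 to 35 mm behind the axle. It swings over the top to 39 mm in front of it. The ball runs 62 mm to the feeder's left (+y) of its middle.
- green_pawl (a joint): Green feeder's pawl (rad). 0 to 0.45: down on the steel saw-tooth rack (12 mm pitch), pusher cannot go back, only forward. About 0.7: stem upright. 1.5: flipped over to the front, clear of the rack. The weighted ball falls to either side of upright by its own weight and stays there; a light push of under 1 N flips it.
- green_plate (a point): Middle of the front face of the green feeder's white upright pusher plate (58 mm wide, 10 mm thick), 60 mm above the counter; the plate's top is at 102 mm, side walls at 28 mm. Axes are the feeder's: +x level to the rear stop, +y to its left (pawl and rack side), +z up. The feeder (280 x 90 mm, fixed) runs along x; the channel in front of the plate is empty.
- green_pusher (a joint): Green feeder's pusher: distance (m) still to go back (+x) until its foot meets the rear stop (thick green block, 45 mm high, at the end away from the robot); 0 is home, up to 0.135. Once the pawl is flipped, pushing the plate's front face straight back with 4 to 6 N moves it; it stays where it is left, and the pawl rides along.
- blue_knob (a point): Centre of the red ball of the other, blue-sided feeder's pawl: the same mechanism, built alike, but stocked with four white cartons with blue bands. To be left alone.

How it is judged:
On the way, in this order (a step that is already met when the one before it is completed fails the run):
1. the green feeder's pawl is flipped over to the front (value of joint green_pawl above 1.15 rad), for 0.2 s.
2. the green feeder's pusher is all the way back (value of joint green_pusher below 0.012 m), for 0.2 s.
At the end, for the whole second after the job is handed in: The green feeder's pusher stands within 12 mm of its rear stop and its pawl lies flipped over to the front (joint above 1.15 rad) (value of joint green_pusher below 0.012 m and value of joint green_pawl above 1.15 rad); the robot touches nothing.
It fails at once if the pawl or pusher of the blue feeder is moved (its ball by more than 30 mm) (distance of blue_knob from where it was at the start of the episode above 0.03 m).
It also fails if it takes over 38 s, if anything falls off the work surface, if the arm or the gripper's body presses on something with over 40 N, if the wrist force passes 120 N, or if a joint passes its speed limit or range.

## Working session

There is one attempt and no reset: what is moved stays moved. The work goes in short steps, each a Python script; the robot and the scene stay as the last script left them, time stands still between calls to the robot, and variables do not carry over. Pictures are saved under pics/ and viewed, and the job is handed in when it is done.

```bash
mkdir -p pics; ls; python3 - <<'E'
from plant import manip, jaws, planner, grab_frame
import cv2,pickle
for n in ["side","top","wrist"]:
    f=grab_frame(n); cv2.imwrite(f"pics/{n}0.png",f["color"]); pickle.dump(f,open(f"{n}0.pkl","wb"))
    print(n,f["R"].round(3).tolist(),f["t"].round(3).tolist(),f["fx"])
o=manip.observe();print(o["t"],o["tool_rot"],manip.tip_reach)
E
```

```text
pics
side [[0.985, -0.17, -0.017], [-0.136, -0.722, -0.679], [0.103, 0.671, -0.734]] [-0.611, 0.151, 0.748] 414.2494782237982
top [[-0.026, -0.999, 0.03], [-0.999, 0.025, -0.023], [0.022, -0.03, -0.999]] [0.032, 0.613, 0.754] 380.3106747447301
wrist [[0.265, -0.964, -0.0], [-0.923, -0.254, 0.291], [-0.28, -0.077, -0.957]] [-0.599, -0.038, 0.379] 281.31036442243965
0.15 [ 9.91049891e-01  1.33489995e-01 -4.78297518e-05 -7.30051429e-04] 0.025
```

View pics/side0.png

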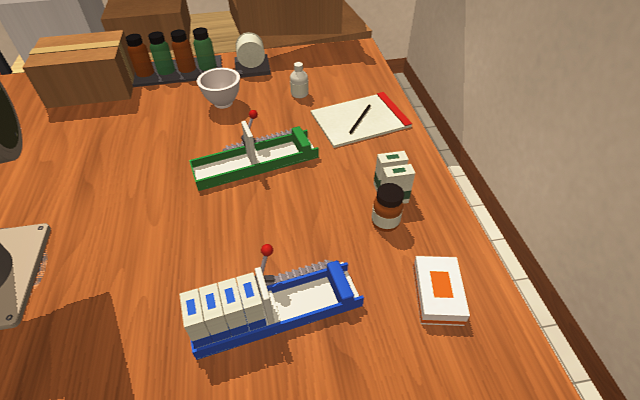

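View pics/top0.png

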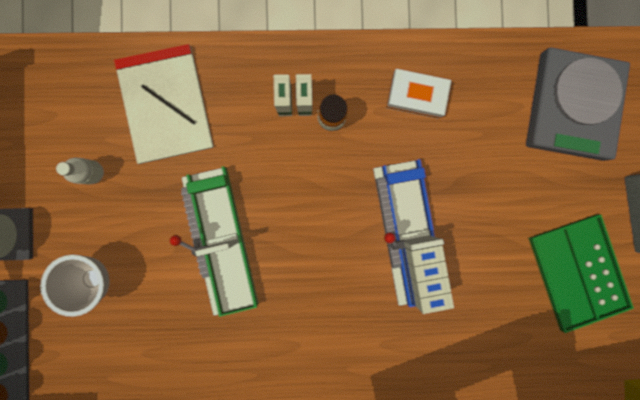

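Top view: the green feeder has its rear stop at about (207,183), plate at (215,245) and red ball at (175,240). The blue feeder's ball is at (390,239). Next I'll measure these.

```bash
cat > h.py <<'E'
import numpy as np,cv2
def cloud(f):
    v,u=np.mgrid[0:400,0:640]; z=f["range_z"].astype(float)
    c=np.stack([(u-f["cx"])/f["fx"]*z,(v-f["cy"])/f["fy"]*z,z],-1)
    return (c-f["t"])@f["R"], z>0   # R^T(c-t)
def hsv(f): return cv2.cvtColor(f["color"],cv2.COLOR_BGR2HSV).astype(int)
def balls(f):
    h=hsv(f);m=((h[...,0]<5)|(h[...,0]>174))&(h[...,1]>190)&(h[...,2]>70)
    n,l,s,c=cv2.connectedComponentsWithStats(m.astype(np.uint8)); P,ok=cloud(f)
    out=[]
    for i in range(1,n):
        if 30<s[i,4]<400:
            q=(l==i)&ok
            p=np.median(P[q],0); cam=-f["R"].T@f["t"]; d=(p-cam)/np.linalg.norm(p-cam)
            out.append((c[i].round(1),s[i,4],(p+d*0.0075).round(4)))
    return out
def green(f,box):
    P,ok=cloud(f);h=hsv(f)
    m=(abs(h[...,0]-62)<14)&(h[...,1]>130)&ok
    b=np.zeros_like(m);b[box[1]:box[3],box[0]:box[2]]=1
    return P[m&b]
E
python3 - <<'E'
import pickle;from h import *
for n,box in (("side",(180,110,330,200)),("top",(165,150,270,325))):
    f=pickle.load(open(n+"0.pkl","rb"))
    for b in balls(f): print(n,b)
    G=green(f,box); 
    for lo,hi,s in((.018,.034,"walls"),(.036,.055,"block")):
        g=G[(G[:,2]>lo)&(G[:,2]<hi)][:,:2].astype(np.float32)
        r=cv2.minAreaRect(g);print(n,s,len(g),r,cv2.boxPoints(r).round(3).tolist(), np.linalg.svd(g-g.mean(0))[2][0] if 0 else '')
    # plate top
    P,ok=cloud(f);h=hsv(f)
    m=ok&(P[...,2]>.09)&(P[...,2]<.112)&(h[...,1]<80)&(abs(P[...,0]-.6)<.2)&(P[...,1]>.1)&(P[...,1]<.42)
    g=P[m];v=np.argwhere(m);print("plate top",len(g),g.mean(0),cv2.minAreaRect(g[:,:2].astype(np.float32)),v.min(0),v.max(0))
E
```

```text
side (array([394.1, 108.4]), np.int32(276), array([0.8973, 0.3474, 0.0066]))
side (array([252.7, 113.7]), np.int32(54), array([0.537 , 0.2813, 0.0889]))
side (array([266.6, 249.5]), np.int32(110), array([ 0.5316, -0.0973,  0.0926]))
side walls 1123 ((0.5281065702438354, 0.21386459469795227), (0.27789634466171265, 0.079386405646801), 11.345991134643555) [[0.3840000033378601, 0.22499999403953552], [0.4000000059604645, 0.14800000190734863], [0.671999990940094, 0.20200000703334808], [0.6570000052452087, 0.2800000011920929]] 
side block 228 ((0.6382347345352173, 0.2367161512374878), (0.021798698231577873, 0.07495582848787308), 11.159110069274902) [[0.6200000047683716, 0.2709999978542328], [0.6349999904632568, 0.1979999989271164], [0.656000018119812, 0.20200000703334808], [0.6420000195503235, 0.2759999930858612]] 
plate top 110 [0.52159932 0.2072986  0.09992879] ((0.5213924646377563, 0.2119806706905365), (0.009936446323990822, 0.05809765309095383), 11.591957092285156) [121 242] [141 253]
top (array([389.2, 237.4]), np.int32(65), array([ 0.5298, -0.0947,  0.0923]))
top (array([174.7, 240. ]), np.int32(62), array([0.5354, 0.2833, 0.089 ]))
top walls 559 ((0.5256098508834839, 0.216456800699234), (0.2769911587238312, 0.07439355552196503), 11.717849731445312) [[0.38199999928474426, 0.22499999403953552], [0.39800000190734863, 0.15199999511241913], [0.6690000295639038, 0.20800000429153442], [0.6539999842643738, 0.2809999883174896]] 
top block 399 ((0.6342170238494873, 0.23837986588478088), (0.021357472985982895, 0.07180462032556534), 10.081316947937012) [[0.6169999837875366, 0.2720000147819519], [0.6299999952316284, 0.20100000500679016], [0.6510000228881836, 0.20499999821186066], [0.6380000114440918, 0.2759999930858612]] 
plate top 209 [0.51903224 0.21395814 0.10104643] ((0.5185002088546753, 0.21506734192371368), (0.009962640702724457, 0.057641565799713135), 11.96577262878418) [243 196] [255 230]
```

```bash
python3 -c "
import cv2
a=cv2.imread('pics/top0.png')[150:330,140:290];cv2.imwrite('pics/topc.png',cv2.resize(a,None,fx=3.3,fy=3.3,interpolation=2))
a=cv2.imread('pics/side0.png')[90:210,170:340];cv2.imwrite('pics/sidec.png',cv2.resize(a,None,fx=4,fy=4,interpolation=2))"
```

```text
(no output)
```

View pics/topc.png

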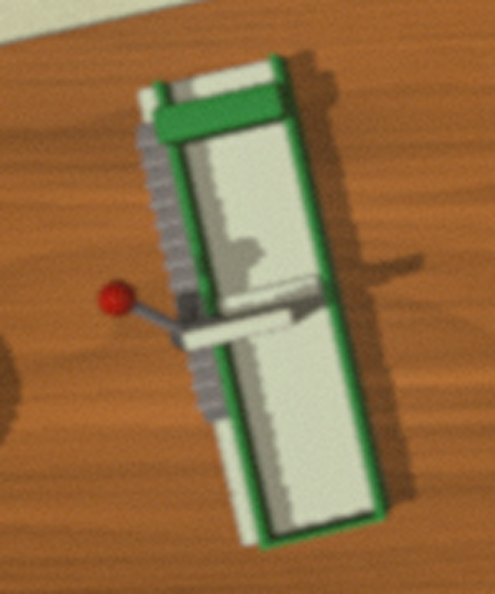

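View pics/sidec.png

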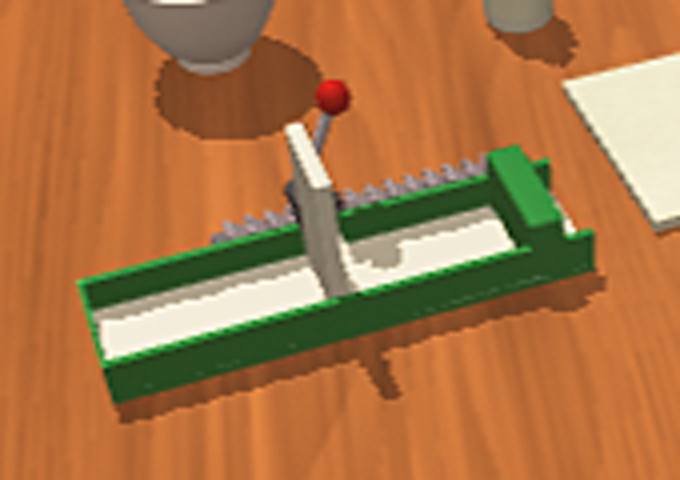

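Both cameras agree to within 3 mm. The feeder is yawed about 11.5°, the axle is near (0.520, 0.2135), and the ball is 29 mm behind it at 89 mm height. I'll flip the pawl with closed fingers from behind the ball.

```bash
cat >> h.py <<'E'
a=np.deg2rad(11.5); UX=np.array([np.cos(a),np.sin(a)]);UY=np.array([-np.sin(a),np.cos(a)]);O=np.array([.520,.2135])
Q=[np.cos(a/2),np.sin(a/2),0,0]
def W(x,y,ztip): p=O+x*UX+y*UY; return [p[0],p[1],ztip+.025]
E
python3 - <<'E'
from plant import manip, jaws, planner, grab_frame
from h import *
jaws.move_gripper(0.0)
manip.movep(W(.070,.064,.17),Q); print(manip.observe()["t"])
manip.servo_line(W(.070,.064,.080),velocity=.12)
print(manip.servo_line(W(.006,.064,.080),velocity=.06,max_force=8),manip.observe()["contact_force"])
manip.servo_line(W(.020,.064,.080),velocity=.1)
manip.servo_line(W(.020,.064,.17),velocity=.15)
o=manip.observe();print(o["t"],o["tcp_pos"])
for n in("side","top"):
    f=grab_frame(n);cv2.imwrite(f"pics/{n}1.png",f["color"])
    for b in balls(f): print(n,b)
a=cv2.imread('pics/side1.png')[60:210,150:340];cv2.imwrite('pics/sidec1.png',cv2.resize(a,None,fx=4,fy=4,interpolation=2))
E
```

```text
4.2833
False [-0.33249695  0.42157454 -0.00556561]
7.4417 [0.52625643 0.27999536 0.19400361]
side (array([394.1, 108.4]), np.int32(276), array([0.8973, 0.3501, 0.0067]))
side (array([222.6, 123.8]), np.int32(56), array([0.4687, 0.2665, 0.081 ]))
side (array([266.5, 249.6]), np.int32(113), array([ 0.5315, -0.097 ,  0.0925]))
top (array([389.7, 237.7]), np.int32(56), array([ 0.5283, -0.0958,  0.0929]))
top (array([185.2, 278.2]), np.int32(60), array([0.4665, 0.269 , 0.0816]))
```

View pics/sidec1.png

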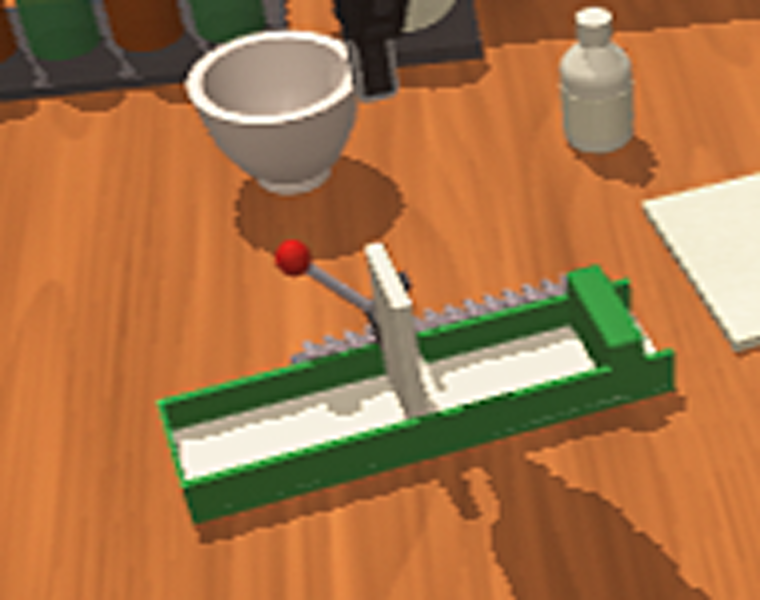

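The pawl is flipped: the ball, at (293,257) in the crop, is now about 40 mm in front of the axle and 81 mm high. The plate hasn't moved. Next is the push.

```bash
python3 - <<'E'
from plant import manip, jaws, planner, grab_frame
from h import *
manip.movep(W(-.045,-.006,.17),Q)
manip.servo_line(W(-.045,-.006,.052),velocity=.12)
hit=manip.servo_line(W(.13,-.006,.052),velocity=.06,max_force=14)
o=manip.observe();p=np.array(o["tcp_pos"]);print(hit,o["t"],o["contact_force"],(p[:2]-O)@UX,(p[:2]-O)@UY)
for n in("side","top"):
    f=grab_frame(n);cv2.imwrite(f"pics/{n}2.png",f["color"])
    for b in balls(f): print(n,b,(b[2][:2]-O)@UX)
a=cv2.imread('pics/side2.png')[60:210,150:340];cv2.imwrite('pics/sidec2.png',cv2.resize(a,None,fx=4,fy=4,interpolation=2))
E
```

```text
True 10.9917 [ 0.10292522  0.67453548 -0.60978148] 0.07343158332824966 -0.005864815544068718
side (array([394.1, 108.4]), np.int32(276), array([0.8974, 0.3485, 0.0066])) 0.39673825467022267
side (array([262.9, 114.1]), np.int32(51), array([0.5599, 0.2856, 0.0814])) 0.05347342378585096
side (array([266.5, 249.5]), np.int32(112), array([ 0.5315, -0.0972,  0.0922])) -0.050674483120283664
top (array([389.4, 237.4]), np.int32(56), array([ 0.5298, -0.0948,  0.0925])) -0.05186187207553774
```

View pics/sidec2.png

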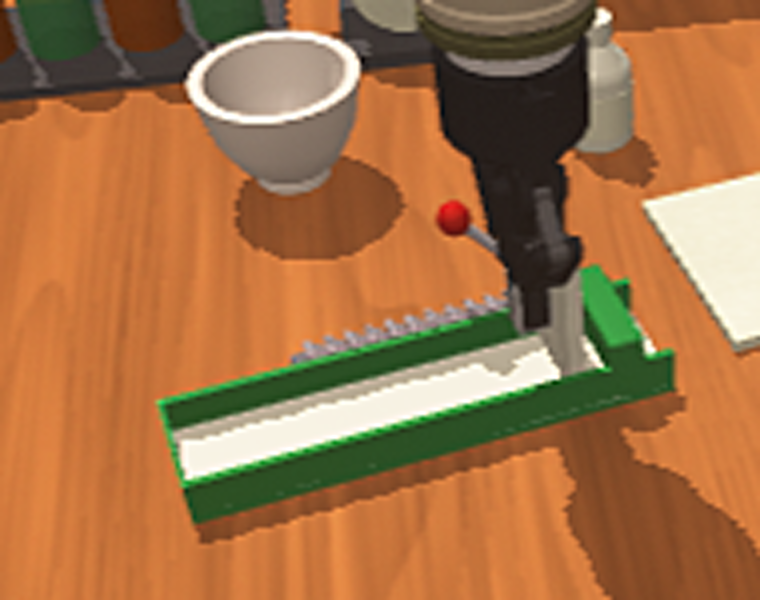

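The force trip came after about 93 mm of travel. I'll push again with a higher threshold to confirm this is the hard stop.

```bash
python3 - <<'E'
from plant import manip, jaws, planner, grab_frame
from h import *
hit=manip.servo_line(W(.13,-.006,.052),velocity=.03,max_force=22)
o=manip.observe();p=np.array(o["tcp_pos"]);print(hit,o["t"],o["contact_force"],(p[:2]-O)@UX,(p[:2]-O)@UY)
manip.servo_line(W(.03,-.006,.052),velocity=.1)
manip.servo_line(W(.0,-.006,.2),velocity=.15)
manip.movep(W(-.1,-.1,.24),Q)
for n in("side","top"):
    f=grab_frame(n);cv2.imwrite(f"pics/{n}3.png",f["color"])
    for b in balls(f): print(n,b,(b[2][:2]-O)@UX)
    P,ok=cloud(f);h=hsv(f)
    m=ok&(P[...,2]>.09)&(P[...,2]<.112)&(h[...,1]<80)&(abs(P[...,0]-.6)<.2)&(P[...,1]>.1)&(P[...,1]<.42)
    if m.sum(): print("plate",m.sum(),((np.median(P[m],0)[:2])-O)@UX)
print(manip.observe()["t"],manip.observe()["contact_force"])
a=cv2.imread('pics/side3.png')[60:210,150:340];b=cv2.imread('pics/top3.png')[150:330,140:290]
cv2.imwrite('pics/sidec3.png',cv2.resize(a,None,fx=4,fy=4,interpolation=2))
cv2.imwrite('pics/topc3.png',cv2.resize(b,None,fx=3.3,fy=3.3,interpolation=2))
E
```

```text
True 11.625 [ 0.29996277 -0.01036324 -0.11704588] 0.07312173826780752 -0.00539249025867282
side (array([394.1, 108.4]), np.int32(276), array([0.8972, 0.3476, 0.0068])) 0.39636283858832305
side (array([262.9, 114.1]), np.int32(51), array([0.56  , 0.2853, 0.0813])) 0.05351160587598798
side (array([266.6, 249.5]), np.int32(108), array([ 0.5316, -0.097 ,  0.0926])) -0.05053661706293816
plate 112 0.09183860568508256
top (array([173.4, 227. ]), np.int32(62), array([0.5578, 0.2881, 0.0812])) 0.05191400174219022
top (array([389.6, 237.4]), np.int32(58), array([ 0.5285, -0.096 ,  0.0931])) -0.053375015712845524
plate 212 0.09103144688594147
14.0917 [ 0.1563692  -0.48295886  0.0565822 ]
```

View pics/sidec3.png

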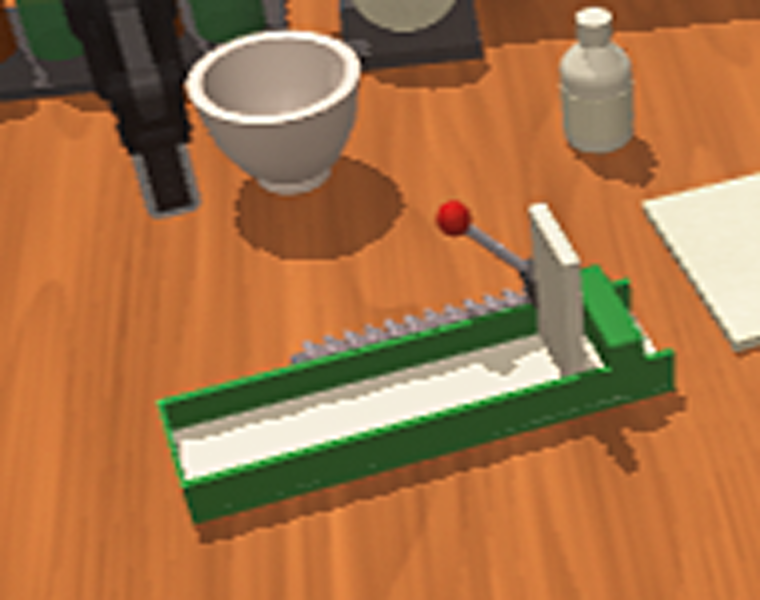

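View pics/topc3.png

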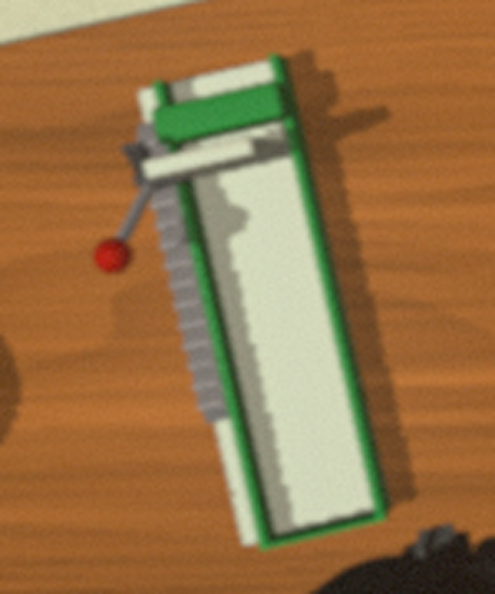

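Two independent signs show it is home. The second push was blocked at 22 N with no further travel, and the plate-to-stop gap is only about 10 mm. The pawl is still flipped, the arm is clear, and blue hasn't moved. Handing in.

```bash
python3 -c "
from plant import manip
print(manip.hand_in())"
```

```text
the job is handed in; nothing more can be done
None
```

I flipped the green feeder's pawl over to the front, slid its pusher back to the rear stop, moved the arm clear and handed the job in at about 14 s. The hand-in gives no verdict.

- **Pawl:** I pushed the red ball over from behind with the closed fingers. Both cameras last showed it about 39 mm in front of the axle and 81 mm high, which matches the flipped-over position.
- **Pusher:** the plate moved back about 92 mm and tripped the 14 N limit. A second push at 22 N moved it no further, so it is against the hard stop. The plate's rear face is within about 10 mm of the rear block, the room its foot takes up.
- **Blue feeder:** its ball stayed within about 2 mm of its starting position, which is camera noise.
- **Disagreements:** the two cameras differed by up to about 3 mm. The force reading was back near zero right after each trip, so I relied on the repeat push and the pictures to confirm the stop. No check failed.

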